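# Tell the stone original from its casts by heft

## Robot

A 6-joint arm with a two-finger parallel gripper is mounted at the origin on the work surface. World frame = base frame: x ahead of the robot, y to its left, z up, the work surface at z = 0. Lengths are in m, angles in rad, forces in N, time in s.
With the tool pointing down it reaches from about 0.3 to 0.775 m from the base axis. Payload 14.6 kg.
Tool frame: the origin (TCP) lies midway between the tips of the shut fingers; the grasp point (between the pads) lies 19 mm behind it (tcp_to_grasp is the distance from the TCP to the grasp point, in m); z points along the fingers, y is the line along which they close (so a half turn about z gives the same grasp; the last joint's range is limited). The gripper opens to 94 mm and grips with 3 to 60 N. Pads are 16 mm wide; open, the fingers measure 119 mm over their backs; the gripper's body (75 mm by 177 mm) begins 78 mm behind the grasp point.
Start: joints at [-1.172, 0.3, 1.521, -0, 1.321, -0.067], TCP at [0.247, -0.491, 0.205] pointing down, gripper open.
Joint ranges: [-3.03, 3.03], [-0.79, 2.21], [0.23, 2.52], [-1.04, 4.18], [0, 3.07], [-2.55, 2.55]. Speed limits (rad/s): [2.22, 2.22, 2.57, 3.14, 3.14, 3.14].

## Interface

Orientations are given as [roll, pitch, yaw] about the fixed x, y, z axes, in that order (R = Rz(yaw) Ry(pitch) Rx(roll)).
In Python, from station import * gives the robot as it stands.
- The arm moves only by the tool send_rows, never from a script. Its argument "motion" is a list of rows, each a list of 3 entries, a list of its own where there are three numbers: the shift along the tool's x, y, z in units of 0.03 m (1.0 is 0.03 m), then the turn, a rotation vector about the tool's x, y, z in units of 0.12 rad (1.0 is 0.12 rad), then the opening, from -1 (shut) to 1 (fully open). In form: [[[x, y, z], [rx, ry, rz], grip], ...]. A call has 1 to 12 rows; each row shifts and turns the commanded pose from where the row before left it, along the tool's axes as they then stand; what a row does not reach is not made up. A row lasts 1/10 s, in which the tool goes at most 50 mm and 8.59 degrees, less where a joint would pass 70% of its speed; a pose out of reach is approached as far as the arm can. A call with a number of a shift or a turn outside -1 to 1 is refused whole. A call with a gripper value outside its range is refused whole. The fingers move at their own pace and stop on an object; "squeeze" is the grip in N (left out, the last holds). Time passes only in rows, so rows that do not move let the fingers close. It gives the time, the measured TCP pose, the force, the opening and the grip force at its end, in the units of the state.
- get_obs(): the state, without advancing time (a new reading comes with each control period).
- camera(name): name is "side" or "top" or "wrist"; returns a dict with "pixels" (420x560x3 uint8, red, green, blue), "depth" (420x560 float32, m along the optical axis (not along the pixel's ray), 0 where there is no reading), "fx", "fy", "cx", "cy" (pixels), "rvec" (rotation vector, rad) and "tvec" (3), from world to camera coordinates, as OpenCV has them. Camera axes: x right, y down, z forward; pixel columns grow to the right and rows downward; lengths in m; the calibration is good to about 2 mm. A picture is of the moment at which its call begins.
- hand_in(): hands the job in; it is judged then, once.
The state is a dict: "time_s": time; "qpos": joint angles; "joint_vel": joint speeds; "tau": joint torques, N m; "ee_pos": TCP position; "eef_rot": TCP orientation; "force": force on the tool from outside, world axes, zero at the start; "moment": the same for the moment, N m; "grip_width": finger opening in m; "grip_force": force on a finger pad.
Only numpy, scipy, OpenCV 4.12 (cv2) and the standard library are available. Lean on these libraries where they do the work, as an engineer would, in place of code of your own. Each camera call takes 0.05 s, during which the arm holds its last target. There are 200 camera calls.

## Task

Three look-alike carved saints stand mixed among other pieces on the carver's bench: one is the solid stone original, the other two are hollow casts taken from it, and only the weight tells them apart. Find the original by its heft and stand it upright in the middle of the turntable; stand the two casts upright in the packing crate, one in each compartment. Set each one down without dropping it, let none fall over, and leave the other carvings and tools where they are.

Things in the scene. Friction and masses are not known exactly. Their poses are not given: they have to be found in the camera images.
- saint_a: one of three look-alike stone saints, 118 mm tall: plinth 46 (x) by 50 (y) by 8 mm, robe and shoulders a block 36 (x) by 44 (y) mm with flat sides up to 92 mm, then a round head with a ring of hair. Origin: centre of its underside; it faces its own -x. Grip across its y at about 80 mm height. Solid original 0.37-0.47 kg or hollow cast 0.14-0.18 kg, dealt anew each time
- saint_b: one of three look-alike stone saints, 118 mm tall: plinth 46 (x) by 50 (y) by 8 mm, robe and shoulders a block 36 (x) by 44 (y) mm with flat sides up to 92 mm, then a round head with a ring of hair. Origin: centre of its underside; it faces its own -x. Grip across its y at about 80 mm height. Solid original 0.37-0.47 kg or hollow cast 0.14-0.18 kg, dealt anew each time
- saint_c: one of three look-alike stone saints, 118 mm tall: plinth 46 (x) by 50 (y) by 8 mm, robe and shoulders a block 36 (x) by 44 (y) mm with flat sides up to 92 mm, then a round head with a ring of hair. Origin: centre of its underside; it faces its own -x. Grip across its y at about 80 mm height. Solid original 0.37-0.47 kg or hollow cast 0.14-0.18 kg, dealt anew each time
- turntable: sculptor's turntable of dark iron, fixed on the bench to the left or right of the saints: round foot 150 mm across, stem, and on it a flat wheel 184 mm across and 16 mm thick. Origin: centre of the foot's underside, on the bench; the wheel's top is 60 mm above it
- wheel_centre (a point): centre of the turntable wheel's flat top, 60 mm above the bench; z up. The wheel turns stiffly about it (0.06 N m of friction)
- crate: open wooden packing crate, fixed on the bench on the other side from the turntable: outer 240 (x) by 150 (y) by 60 mm high, walls 10 mm, floor 8 mm thick, an 8 mm divider at x = 0 (its top at 56 mm) makes two compartments of 106 (x) by 130 (y) mm; posts 16 mm square stand in the four outer corners, up to 60 mm. Origin: centre of its underside, x along its length, z up
- crate_near (a point): centre of the floor of the compartment on the crate's own -x side, 8 mm above the bench
- crate_far (a point): centre of the floor of the compartment on the crate's own +x side, 8 mm above the bench
- boat: bystander among the saints: small carved stone boat 75 mm long (x), 26 mm wide, mast to 48 mm. Origin: centre of the underside
- chapel: bystander among the saints: small carved chapel 50 by 46 mm, ridge roof to 70 mm. Origin: centre of the underside
- offcut: bystander among the saints: rough stone offcut about 56 by 44 by 45 mm. Origin: centre of the underside
- rasp: bystander: flat rasp with wooden handle, 230 mm long (along its x), 22 mm thick, lying just beyond the saints. Origin: under the middle
- mallet: bystander: round carver's mallet of wood standing on its head, head 72 mm across and 90 mm high, handle up to 200 mm, beyond the saints. Origin: centre of the underside
- chisel: bystander: chisel 210 mm long (along its x), 24 mm thick, lying beyond the saints. Origin: under the middle

How it is judged:
By the outcome, as a careful person would: the job done as asked, in the order asked, and still so for the second after the job is handed in, with the robot touching nothing.
It also fails if it takes over 72 s, if anything falls off the work surface, if the arm or the gripper's body presses on something with over 40 N, if the wrist force passes 120 N, or if a joint passes its speed limit or range.

## Working session

There is one attempt and no reset: what is moved stays moved. The work goes in short steps, Python scripts to look and compute and a tool call to move; the robot and the scene stay as the last step left them, time stands still between calls to the robot, and variables do not carry over. Pictures are saved under pics/ and viewed, at most 10 in all, crops included, and the job is handed in when it is done.

Besides the shell and the picture viewer there is one more tool, called as name([rows], argument=value, ...), one row to a line, values as JSON. send_rows: Moves the arm, as the interface text tells. Its arguments: {"type":"object","properties":{"motion":{"type":"array"},"squeeze":{"type":"number"}},"required":["motion"]}

```bash
mkdir -p pics; ls; cat > h.py <<'E'
from station import *
import numpy as np, cv2
def cloud(c):
    d=c["depth"]; v,u=np.indices(d.shape)
    P=np.stack([(u-c["cx"])/c["fx"]*d,(v-c["cy"])/c["fy"]*d,d],-1)
    R=cv2.Rodrigues(np.array(c["rvec"],float))[0]
    return (P-np.array(c["tvec"]).ravel())@R
E
python3 - <<'E'
from h import *
o=get_obs(); print(o)
for n in("top","side"):
    c=camera(n); cv2.imwrite(f"pics/{n}.png",c["pixels"][:,:,::-1]); np.savez(f"{n}.npz",**c)
    P=cloud(c); print(n,P[210,280],P[20,20],P[400,540])
E
```

```text
pics
{'time_s': 0.0, 'qpos': array([-1.17159011e+00,  3.00437735e-01,  1.52156182e+00, -1.39357697e-05,
        1.32068842e+00, -6.65755504e-02]), 'joint_vel': array([-0.00110194, -0.00094035,  0.00046917,  0.00043488, -0.00073835,
        0.0004076 ]), 'tau': array([-4.39662963e-04, -5.31802726e+01, -3.52736056e+01,  7.08753197e-02,
        2.43863388e-02, -8.89891680e-05]), 'ee_pos': array([ 0.24692488, -0.49117345,  0.20491277]), 'eef_rot': array([-3.14049886e+00, -5.93996343e-05,  4.65785191e-01]), 'force': array([-0.56502359, -0.49267505,  0.47349198]), 'moment': array([ 0.06615252, -0.00154068, -0.04584456]), 'grip_force': 0.0, 'grip_width': 0.0939655210903193}
top [0.60642388 0.00715516 0.00180238] [ 1.55711992  1.16475458 -0.7476261 ] [ 0.18209451 -0.58077977  0.00117672]
side [0.57626273 0.07266195 0.00808146] [ 0.25225316 -0.06051219  0.49042801] [ 0.95181408 -0.38527273 -0.00166165]
```

View pics/top.png

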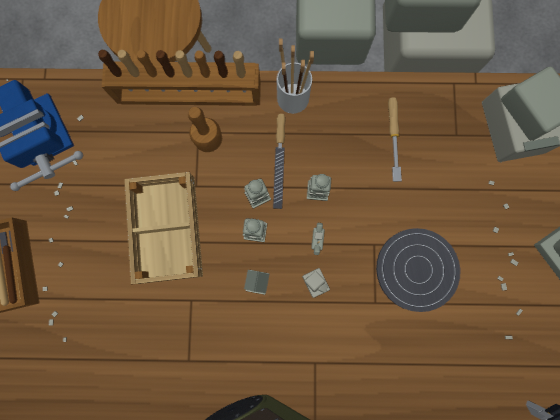

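View pics/side.png

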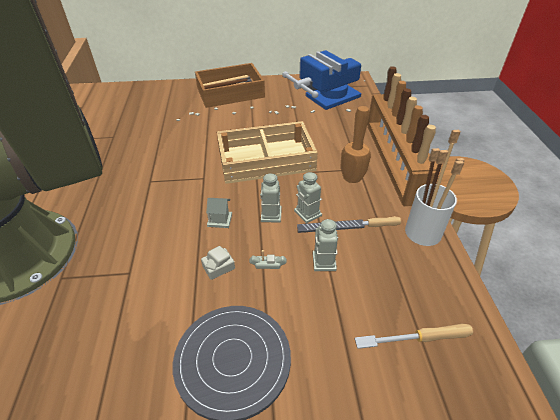

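The top view shows saints at (257,190), (319,186) and (254,230), the crate at (163,228) and the turntable at (418,270). The chapel is at (257,282), the boat at (318,238) and the offcut at (316,282). The side view confirms all three saints are upright.

```bash
cat > m.py <<'E'
from h import *
Pt=cloud(np.load("top.npz")); Ps=cloud(np.load("side.npz"))
A=np.concatenate([Pt.reshape(-1,3),Ps.reshape(-1,3)])
print("rough",[Pt[v,u].round(3) for u,v in((257,190),(319,186),(254,230),(163,228),(418,270))])
for u,v in((257,188),(319,184),(254,229)):
    c0=Pt[v,u][:2]
    N=A[np.linalg.norm(A[:,:2]-c0,axis=1)<.05]
    head=N[N[:,2]>.1]; 
    for lo,hi in((.085,.096),(.02,.096),(.003,.096)):
        Q=N[(N[:,2]>lo)&(N[:,2]<hi)]
        r=cv2.minAreaRect((Q[:,:2]*1000).astype(np.float32)); print(u,v,lo,len(Q),np.round(r[0],1),np.round(r[1],1),round(r[2],1))
    print(" head",head[:,:2].min(0),head[:,:2].max(0),len(head))
# turntable
T=Pt.reshape(-1,3); c0=Pt[270,418][:2]; W=T[(np.linalg.norm(T[:,:2]-c0,axis=1)<.12)&(abs(T[:,2]-.06)<.008)]
print("wheel",cv2.minEnclosingCircle((W[:,:2]*1000).astype(np.float32)),W[:,2].mean())
c0=Pt[228,163][:2]; C=T[(np.linalg.norm(T[:,:2]-c0,axis=1)<.17)&(T[:,2]>.05)&(T[:,2]<.07)]
print("crate",cv2.minAreaRect((C[:,:2]*1000).astype(np.float32)),C[:,2].max())
for n,(u,v) in dict(chapel=(257,282),boat=(318,238),offcut=(316,282)).items(): print(n,Pt[v,u].round(3))
E
python3 m.py
```

```text
rough [array([0.632, 0.057, 0.117]), array([ 0.643, -0.077,  0.113]), array([0.545, 0.062, 0.116]), array([0.554, 0.272, 0.055]), array([ 0.467, -0.299,  0.062])]
257 188 0.085 311 [640.6  61.4] [37.1 44.1] 31.2
257 188 0.02 917 [638.3  61.7] [41.  46.9] 31.1
257 188 0.003 1551 [635.5  56.2] [96.3 97. ] 33.9
 head [0.62521531 0.04663404] [0.65530787 0.07789775] 307
319 184 0.085 365 [653.8 -82.2] [43.9 38.7] 84.1
319 184 0.02 984 [653.2 -81.6] [44.5 41.9] 85.6
319 184 0.003 1393 [645.3 -75.6] [98.2 91.3] 61.8
 head [ 0.63910688 -0.09805846] [ 0.67016438 -0.06619483] 355
254 229 0.085 310 [554.9  65.3] [44.  38.1] 82.4
254 229 0.02 807 [553.2  64.5] [45.9 41.8] 82.4
254 229 0.003 1175 [548.1  61.8] [93.6 95.9] 81.5
 head [0.53949583 0.05141781] [0.56946328 0.08242119] 306
wheel ((468.324951171875, -300.6207580566406), 92.41997528076172) 0.060946556389073245
crate ((556.7731323242188, 276.3940734863281), (240.3697509765625, 152.29873657226562), 7.324583053588867) 0.06673517834839705
chapel [0.436 0.056 0.071]
boat [ 0.538 -0.081  0.029]
offcut [ 0.437 -0.075  0.046]
```

```bash
cat >> h.py <<'E'
def go(x,y,z,yaw_deg,n=1):
    "tool-frame units left to the target: turn first, then shift; and per-row for n rows"
    o=get_obs(); w=o["eef_rot"][2]; t=np.radians(yaw_deg); d=np.array([x,y,z])-o["ee_pos"]
    c,s=np.cos(t),np.sin(t)
    T=np.array([c*d[0]+s*d[1], s*d[0]-c*d[1], -d[2]])/.03
    print("t",o["time_s"],"turn z",round((w-t)/.12,2),"shift",T.round(2),f"/{n}",(T/n).round(3),"rp",o["eef_rot"][:2].round(4))
E
python3 -c "
from h import *
go(.6535,-.082,.205,-5.9,20)"
```

```text
t 0.1 turn z 4.74 shift [ 12.08 -14.96  -0.  ] /20 [ 0.604 -0.748 -0.   ] rp [-3.1405e+00 -1.0000e-04]
```

send_rows([
  [[0,0,0],[0,0,0.95],1],
  [[0,0,0],[0,0,0.95],1],
  [[0,0,0],[0,0,0.95],1],
  [[0,0,0],[0,0,0.95],1],
  [[0,0,0],[0,0,0.95],1],
  [[0.3,-0.4,0],[0,0,0],1],
])

```text
time_s: 0.7
ee_pos: [0.2568, -0.4805, 0.205]
eef_rot: [-3.141, 0.0, -0.108]
force: [1.0, 0.1, -0.1]
grip_width: 0.0939
grip_force: 0.0
```

send_rows([
  [[0.6,-0.75,0],[0,0,0],1],
  [[0.6,-0.75,0],[0,0,0],1],
  [[0.6,-0.75,0],[0,0,0],1],
  [[0.6,-0.75,0],[0,0,0],1],
  [[0.6,-0.75,0],[0,0,0],1],
  [[0.6,-0.75,0],[0,0,0],1],
  [[0.6,-0.75,0],[0,0,0],1],
  [[0.6,-0.75,0],[0,0,0],1],
  [[0.6,-0.75,0],[0,0,0],1],
  [[0.6,-0.75,0],[0,0,0],1],
])

```text
time_s: 1.7
ee_pos: [0.4605, -0.2734, 0.2053]
eef_rot: [-3.141, 0.0, -0.1]
force: [0.1, -0.6, 0.4]
grip_width: 0.0942
grip_force: 0.0
```

send_rows([
  [[0.6,-0.75,0],[0,0,0],1],
  [[0.6,-0.75,0],[0,0,0],1],
  [[0.6,-0.75,0],[0,0,0],1],
  [[0.6,-0.75,0],[0,0,0],1],
  [[0.6,-0.75,0],[0,0,0],1],
  [[0.6,-0.75,0],[0,0,0],1],
  [[0.6,-0.75,0],[0,0,0],1],
  [[0.6,-0.75,0],[0,0,0],1],
  [[0.6,-0.75,0],[0,0,0],1],
  [[0.3,-0.4,0],[0,0,0],1],
  [[0,0,0],[0,0,0],1],
  [[0,0,0],[0,0,0],1],
])

```text
time_s: 2.9
ee_pos: [0.6516, -0.0794, 0.2051]
eef_rot: [-3.142, 0.001, -0.102]
force: [-1.0, -0.5, -0.3]
grip_width: 0.0941
grip_force: 0.0
```

```bash
python3 -c "
from h import *
go(.6535,-.082,.205,-5.9)
c=camera('wrist'); cv2.imwrite('pics/w1.png',c['pixels'][:,:,::-1]); P=cloud(c).reshape(-1,3)
N=P[(abs(P[:,0]-.6535)<.05)&(abs(P[:,1]+.082)<.05)]
for lo,hi in((.085,.096),(.03,.096)):
  Q=N[(N[:,2]>lo)&(N[:,2]<hi)]; print(len(Q),cv2.minAreaRect((Q[:,:2]*1000).astype(np.float32)) if len(Q) else 0)
print(get_obs()['force'])
"
```

```text
t 2.9 turn z 0.01 shift [0.07 0.08 0.  ] /1 [0.072 0.081 0.004] rp [-3.1416e+00  7.0000e-04]
814 ((655.9251708984375, -79.9571762084961), (43.20777130126953, 36.95087432861328), 85.21167755126953)
1224 ((654.62939453125, -80.57743072509766), (44.9062385559082, 41.37002944946289), 85.52936553955078)
[ 0.09253513 -0.59515527  0.01614897]
```

send_rows([
  [[0.1,0.04,0.3],[0,0,-0.1],1],
  [[0,0,0.6],[0,0,0],1],
  [[0,0,0.6],[0,0,0],1],
  [[0,0,0.6],[0,0,0],1],
  [[0,0,0.6],[0,0,0],1],
  [[0,0,0.6],[0,0,0],1],
  [[0,0,0.6],[0,0,0],1],
  [[0,0,0.6],[0,0,0],1],
  [[0,0,0.3],[0,0,0],1],
  [[0,0,0],[0,0,0],1],
])

```text
time_s: 3.95
ee_pos: [0.6541, -0.0817, 0.0601]
eef_rot: [-3.141, 0.002, -0.092]
force: [-0.6, 0.1, 0.5]
grip_width: 0.0935
grip_force: 0.0
```

send_rows([
  [[0,0,0],[0,0,0],-1],
  [[0,0,0],[0,0,0],-1],
  [[0,0,0],[0,0,0],-1],
  [[0,0,0],[0,0,0],-1],
  [[0,0,0],[0,0,0],-1],
  [[0,0,0],[0,0,0],-1],
  [[0,0,0],[0,0,0],-1],
  [[0,0,0],[0,0,0],-1],
], squeeze=25)

```text
time_s: 4.75
ee_pos: [0.6549, -0.0813, 0.0615]
eef_rot: [-3.142, 0.0, -0.092]
force: [0.1, 0.2, 0.5]
grip_width: 0.0442
grip_force: 25.0
```

send_rows([
  [[0,0,-0.2],[0,0,0],-1],
  [[0,0,-0.2],[0,0,0],-1],
  [[0,0,-0.2],[0,0,0],-1],
  [[0,0,-0.2],[0,0,0],-1],
  [[0,0,0],[0,0,0],-1],
  [[0,0,0],[0,0,0],-1],
  [[0,0,0],[0,0,0],-1],
])

```text
time_s: 5.45
ee_pos: [0.6547, -0.0813, 0.0851]
eef_rot: [-3.142, 0.001, -0.092]
force: [-0.5, 0.1, -2.0]
grip_width: 0.044
grip_force: 25.0
```

```bash
python3 -c "
from h import *
F=[]
for i in range(6): F.append(get_obs()['force']); camera('top') if i<3 else 0
print(np.round(F,2),get_obs()['time_s'])"
```

```text
[[-0.46  0.07 -2.02]
 [ 0.6   0.78 -1.82]
 [ 0.4  -0.11 -1.67]
 [-0.38 -0.17 -1.56]
 [-0.38 -0.17 -1.56]
 [-0.38 -0.17 -1.56]] 5.6
```

About 1.7 N, so this one is a cast. I'll set it back where it stood and weigh the next.

send_rows([
  [[0,0,0.2],[0,0,0],-1],
  [[0,0,0.2],[0,0,0],-1],
  [[0,0,0.2],[0,0,0],-1],
  [[0,0,0.1],[0,0,0],-1],
  [[0,0,0.07],[0,0,0],-1],
  [[0,0,0],[0,0,0],-1],
  [[0,0,0],[0,0,0],-1],
])

```text
time_s: 6.3
ee_pos: [0.655, -0.0813, 0.0625]
eef_rot: [3.142, -0.0, -0.092]
force: [0.2, -0.1, -0.4]
grip_width: 0.0439
grip_force: 25.0
```

send_rows([
  [[0,0,0],[0,0,0],1],
  [[0,0,0],[0,0,0],1],
  [[0,0,0],[0,0,0],1],
  [[0,0,0],[0,0,0],1],
  [[0,0,0],[0,0,0],1],
  [[0,0,-0.3],[0,0,0],1],
  [[0,0,-0.6],[0,0,0],1],
  [[0,0,-0.6],[0,0,0],1],
  [[0,0,-0.8],[0,0,0],1],
  [[0,0,-0.9],[0,0,0],1],
  [[0,0,-0.9],[0,0,0],1],
  [[0,0,-0.7],[0,0,0],1],
])

```text
time_s: 7.5
ee_pos: [0.6551, -0.0813, 0.209]
eef_rot: [3.141, -0.002, -0.092]
force: [0.6, 1.0, 0.1]
grip_width: 0.094
grip_force: 0.0
```

```bash
python3 -c "
from h import *
go(.554,.065,.205,-7.6,10)"
```

```text
t 7.5 turn z 0.34 shift [-3.98 -4.39  0.13] /10 [-0.398 -0.439  0.013] rp [ 3.1414e+00 -2.0000e-03]
```

send_rows([
  [[-0.2,-0.24,0],[0,0,0.34],1],
  [[-0.4,-0.44,0],[0,0,0],1],
  [[-0.4,-0.44,0],[0,0,0],1],
  [[-0.4,-0.44,0],[0,0,0],1],
  [[-0.4,-0.44,0],[0,0,0],1],
  [[-0.4,-0.44,0],[0,0,0],1],
  [[-0.4,-0.44,0],[0,0,0],1],
  [[-0.4,-0.44,0],[0,0,0],1],
  [[-0.4,-0.44,0],[0,0,0],1],
  [[-0.4,-0.44,0],[0,0,0],1],
  [[-0.2,-0.2,0.13],[0,0,0],1],
  [[0,0,0],[0,0,0],1],
])

```text
time_s: 8.7
ee_pos: [0.5525, 0.0661, 0.2021]
eef_rot: [3.141, 0.001, -0.132]
force: [-0.8, -0.1, 0.2]
grip_width: 0.0943
grip_force: 0.0
```

```bash
cat >> h.py <<'E'
def wsaint(x,y):
    c=camera('wrist'); P=cloud(c).reshape(-1,3)
    N=P[np.linalg.norm(P[:,:2]-[x,y],axis=1)<.045]
    for lo,hi in((.085,.096),(.03,.096)):
        Q=N[(N[:,2]>lo)&(N[:,2]<hi)]; print(len(Q),cv2.minAreaRect((Q[:,:2]*1000).astype(np.float32)))
E
python3 -c "
from h import *
wsaint(.554,.065); go(.554,.065,.0615,-7.6)"
```

```text
843 ((555.68359375, 67.59503173828125), (43.71229934692383, 36.71491622924805), 82.66670989990234)
1287 ((554.4885864257812, 67.95176696777344), (45.7042236328125, 41.14093780517578), 82.2468032836914)
t 8.75 turn z 0.0 shift [0.04 0.01 4.69] /1 [0.037 0.013 4.692] rp [3.1415e+00 3.0000e-04]
```

send_rows([
  [[0.06,-0.05,0.3],[0,0,0],1],
  [[0,0,0.6],[0,0,0],1],
  [[0,0,0.6],[0,0,0],1],
  [[0,0,0.6],[0,0,0],1],
  [[0,0,0.6],[0,0,0],1],
  [[0,0,0.6],[0,0,0],1],
  [[0,0,0.6],[0,0,0],1],
  [[0,0,0.5],[0,0,0],1],
  [[0,0,0.3],[0,0,0],1],
  [[0,0,0],[0,0,0],1],
])

```text
time_s: 9.75
ee_pos: [0.5547, 0.0661, 0.06]
eef_rot: [3.141, 0.002, -0.133]
force: [-0.5, 0.4, -0.3]
grip_width: 0.094
grip_force: 0.0
```

send_rows([
  [[0,0,0],[0,0,0],-1],
  [[0,0,0],[0,0,0],-1],
  [[0,0,0],[0,0,0],-1],
  [[0,0,0],[0,0,0],-1],
  [[0,0,0],[0,0,0],-1],
  [[0,0,0],[0,0,0],-1],
  [[0,0,0],[0,0,0],-1],
  [[0,0,0],[0,0,0],-1],
], squeeze=30)

```text
time_s: 10.55
ee_pos: [0.5551, 0.0665, 0.0615]
eef_rot: [-3.142, -0.0, -0.133]
force: [-0.1, 0.8, 1.1]
grip_width: 0.0438
grip_force: 30.0
```

send_rows([
  [[0,0,-0.2],[0,0,0],-1],
  [[0,0,-0.2],[0,0,0],-1],
  [[0,0,-0.2],[0,0,0],-1],
  [[0,0,-0.2],[0,0,0],-1],
  [[0,0,0],[0,0,0],-1],
  [[0,0,0],[0,0,0],-1],
  [[0,0,0],[0,0,0],-1],
])

```text
time_s: 11.25
ee_pos: [0.555, 0.0665, 0.0852]
eef_rot: [3.142, 0.0, -0.133]
force: [-0.0, 0.3, -1.1]
grip_width: 0.044
grip_force: 30.0
```

```bash
python3 -c "
from h import *
F=[]
for i in range(4): F.append(get_obs()['force'][2]); camera('top')
print(np.round(F,2),get_obs()['time_s'])"
```

```text
[-1.06 -1.07 -1.37 -1.75] 11.45
```

About 1.3 N, also a cast, so the third should be the original. I'll set this one back and go to it.

send_rows([
  [[0,0,0.2],[0,0,0],-1],
  [[0,0,0.2],[0,0,0],-1],
  [[0,0,0.2],[0,0,0],-1],
  [[0,0,0.1],[0,0,0],-1],
  [[0,0,0.08],[0,0,0],-1],
  [[0,0,0],[0,0,0],-1],
  [[0,0,0],[0,0,0],-1],
])

```text
time_s: 12.15
ee_pos: [0.5552, 0.0665, 0.0621]
eef_rot: [-3.142, -0.0, -0.133]
force: [-0.7, -0.2, -1.2]
grip_width: 0.0435
grip_force: 30.0
```

send_rows([
  [[0,0,0],[0,0,0],1],
  [[0,0,0],[0,0,0],1],
  [[0,0,0],[0,0,0],1],
  [[0,0,0],[0,0,0],1],
  [[0,0,0],[0,0,0],1],
  [[0,0,-0.3],[0,0,0],1],
  [[0,0,-0.6],[0,0,0],1],
  [[0,0,-0.6],[0,0,0],1],
  [[0,0,-0.8],[0,0,0],1],
  [[0,0,-0.9],[0,0,0],1],
  [[0,0,-0.9],[0,0,0],1],
  [[0,0,-0.7],[0,0,0],1],
])

```text
time_s: 13.35
ee_pos: [0.5553, 0.0665, 0.2086]
eef_rot: [-3.141, -0.002, -0.133]
force: [-0.4, 0.3, 0.6]
grip_width: 0.0939
grip_force: 0.0
```

```bash
python3 -c "
from h import *
go(.640,.063,.205,31.1,6)"
```

```text
t 13.35 turn z -5.63 shift [2.36 1.56 0.12] /6 [0.393 0.26  0.02 ] rp [-3.1412e+00 -1.9000e-03]
```

send_rows([
  [[0,0,0],[0,0,-0.94],1],
  [[0,0,0],[0,0,-0.94],1],
  [[0,0,0],[0,0,-0.94],1],
  [[0,0,0],[0,0,-0.94],1],
  [[0,0,0],[0,0,-0.94],1],
  [[0,0,0],[0,0,-0.93],1],
  [[0.47,0.31,0.1],[0,0,0],1],
  [[0.47,0.31,0],[0,0,0],1],
  [[0.47,0.31,0],[0,0,0],1],
  [[0.47,0.31,0],[0,0,0],1],
  [[0.47,0.31,0],[0,0,0],1],
  [[0,0,0],[0,0,0],1],
])

```text
time_s: 14.55
ee_pos: [0.6403, 0.0629, 0.2031]
eef_rot: [3.142, -0.0, 0.542]
force: [0.0, 0.8, -0.2]
grip_width: 0.094
grip_force: 0.0
```

```bash
python3 -c "
from h import *
wsaint(.640,.063); go(.640,.063,.0615,31.1)"
```

```text
820 ((641.6484375, 65.03834533691406), (36.07859802246094, 44.670555114746094), 31.0593318939209)
1268 ((640.3108520507812, 63.88259506225586), (41.31977081298828, 45.926090240478516), 28.676538467407227)
t 14.6 turn z -0.0 shift [0.01 0.01 4.72] /1 [0.014 0.009 4.717] rp [-3.1415e+00  3.0000e-04]
```

send_rows([
  [[0.06,0,0.3],[0,0,0],1],
  [[0,0,0.6],[0,0,0],1],
  [[0,0,0.6],[0,0,0],1],
  [[0,0,0.6],[0,0,0],1],
  [[0,0,0.6],[0,0,0],1],
  [[0,0,0.6],[0,0,0],1],
  [[0,0,0.6],[0,0,0],1],
  [[0,0,0.5],[0,0,0],1],
  [[0,0,0.3],[0,0,0],1],
  [[0,0,0],[0,0,0],1],
])

```text
time_s: 15.6
ee_pos: [0.6403, 0.064, 0.0609]
eef_rot: [-3.141, 0.002, 0.543]
force: [-0.1, -0.0, 0.5]
grip_width: 0.0941
grip_force: 0.0
```

send_rows([
  [[0,0,0],[0,0,0],-1],
  [[0,0,0],[0,0,0],-1],
  [[0,0,0],[0,0,0],-1],
  [[0,0,0],[0,0,0],-1],
  [[0,0,0],[0,0,0],-1],
  [[0,0,0],[0,0,0],-1],
  [[0,0,0],[0,0,0],-1],
  [[0,0,0],[0,0,0],-1],
], squeeze=40)

```text
time_s: 16.4
ee_pos: [0.6412, 0.064, 0.0621]
eef_rot: [3.141, -0.0, 0.543]
force: [0.6, -0.1, -0.5]
grip_width: 0.0443
grip_force: 39.4
```

send_rows([
  [[0,0,-0.2],[0,0,0],-1],
  [[0,0,-0.2],[0,0,0],-1],
  [[0,0,-0.2],[0,0,0],-1],
  [[0,0,-0.2],[0,0,0],-1],
  [[0,0,0],[0,0,0],-1],
  [[0,0,0],[0,0,0],-1],
  [[0,0,0],[0,0,0],-1],
])

```text
time_s: 17.1
ee_pos: [0.6409, 0.064, 0.0857]
eef_rot: [-3.141, 0.0, 0.543]
force: [0.6, -0.0, -3.5]
grip_width: 0.0443
grip_force: 39.4
```

```bash
python3 -c "
from h import *
F=[]
for i in range(4): F.append(get_obs()['force'][2]); camera('top')
print(np.round(F,2),get_obs()['time_s'])
go(.468,-.301,.205,31,20)"
```

```text
[-3.47 -4.95 -4.08 -3.76] 17.3
t 17.3 turn z 0.01 shift [-11.21   7.46  -3.97] /20 [-0.56   0.373 -0.199] rp [-3.1414e+00  3.0000e-04]
```

About 4 N, so this is the original. I'll lift it and carry it to the turntable.

send_rows([
  [[0,0,-0.3],[0,0,0],-1],
  [[0,0,-0.6],[0,0,0],-1],
  [[0,0,-0.6],[0,0,0],-1],
  [[0,0,-0.6],[0,0,0],-1],
  [[0,0,-0.6],[0,0,0],-1],
  [[0,0,-0.6],[0,0,0],-1],
  [[0,0,-0.5],[0,0,0],-1],
  [[-0.1,0.07,-0.2],[0,0,0],-1],
  [[-0.2,0.14,0],[0,0,0],-1],
  [[-0.35,0.23,0],[0,0,0],-1],
  [[-0.5,0.33,0],[0,0,0],-1],
  [[-0.56,0.37,0],[0,0,0],-1],
])

```text
time_s: 18.5
ee_pos: [0.6137, 0.0067, 0.2052]
eef_rot: [-3.141, 0.001, 0.543]
force: [0.2, 0.2, -4.1]
grip_width: 0.0438
grip_force: 39.4
```

send_rows([
  [[-0.56,0.37,0],[0,0,0],-1],
  [[-0.56,0.37,0],[0,0,0],-1],
  [[-0.56,0.37,0],[0,0,0],-1],
  [[-0.56,0.37,0],[0,0,0],-1],
  [[-0.56,0.37,0],[0,0,0],-1],
  [[-0.56,0.37,0],[0,0,0],-1],
  [[-0.56,0.37,0],[0,0,0],-1],
  [[-0.56,0.37,0],[0,0,0],-1],
  [[-0.56,0.37,0],[0,0,0],-1],
  [[-0.56,0.37,0],[0,0,0],-1],
  [[-0.56,0.37,0],[0,0,0],-1],
  [[-0.56,0.37,0],[0,0,0],-1],
])

```text
time_s: 19.7
ee_pos: [0.5093, -0.2114, 0.2055]
eef_rot: [-3.141, 0.001, 0.542]
force: [-0.6, -0.2, -4.2]
grip_width: 0.0441
grip_force: 39.4
```

send_rows([
  [[-0.56,0.37,0],[0,0,0],-1],
  [[-0.56,0.37,0],[0,0,0],-1],
  [[-0.56,0.37,0],[0,0,0],-1],
  [[-0.4,0.27,0],[0,0,0],-1],
  [[-0.3,0.2,0],[0,0,0],-1],
  [[-0.1,0.07,0],[0,0,0],-1],
  [[0,0,0],[0,0,0],-1],
])

```text
time_s: 20.4
ee_pos: [0.4725, -0.2909, 0.2059]
eef_rot: [-3.141, -0.0, 0.542]
force: [0.6, 1.1, -2.9]
grip_width: 0.0443
grip_force: 39.4
```

```bash
python3 -c "
from h import *
go(.469,-.3,.122,31)
c=camera('wrist');P=cloud(c).reshape(-1,3); W=P[(np.linalg.norm(P[:,:2]-[.468,-.301],axis=1)<.12)&(abs(P[:,2]-.06)<.008)]
print(len(W),np.median(W[:,2]),cv2.minEnclosingCircle((W[:,:2]*1000).astype(np.float32)))
H=cloud(camera('side')).reshape(-1,3); H=H[np.linalg.norm(H[:,:2]-get_obs()['ee_pos'][:2],axis=1)<.05]; H=H[H[:,2]>.08]; print('lowest held',np.sort(H[:,2])[:5])
"
```

```text
t 20.4 turn z 0.01 shift [-0.26  0.2   2.8 ] /1 [-0.257  0.199  2.798] rp [-3.1414 -0.    ]
16131 0.05932505455227417 ((468.15283203125, -298.1500244140625), 92.2048568725586)
lowest held [0.14420248 0.14469701 0.14493191 0.14510521 0.14550354]
```

send_rows([
  [[-0.13,0.1,0.1],[0,0,0],-1],
  [[-0.13,0.1,0.3],[0,0,0],-1],
  [[0,0,0.5],[0,0,0],-1],
  [[0,0,0.5],[0,0,0],-1],
  [[0,0,0.5],[0,0,0],-1],
  [[0,0,0.3],[0,0,0],-1],
  [[0,0,0.3],[0,0,0],-1],
  [[0,0,0.1],[0,0,0],-1],
  [[0,0,0.05],[0,0,0],-1],
  [[0,0,0.05],[0,0,0],-1],
  [[0,0,0],[0,0,0],-1],
  [[0,0,0],[0,0,0],-1],
])

```text
time_s: 21.7
ee_pos: [0.4693, -0.3, 0.1254]
eef_rot: [3.141, -0.0, 0.543]
force: [0.7, 0.0, -3.9]
grip_width: 0.0445
grip_force: 39.4
```

send_rows([
  [[0,0,0.03],[0,0,0],-1],
  [[0,0,0.03],[0,0,0],-1],
  [[0,0,0],[0,0,0],-1],
  [[0,0,0],[0,0,0],-1],
])

```text
time_s: 22.1
ee_pos: [0.4692, -0.2999, 0.1232]
eef_rot: [-3.142, 0.0, 0.543]
force: [0.3, -0.4, -3.2]
grip_width: 0.044
grip_force: 39.4
```

send_rows([
  [[0,0,0.03],[0,0,0],-1],
  [[0,0,0.03],[0,0,0],-1],
  [[0,0,0],[0,0,0],-1],
  [[0,0,0],[0,0,0],-1],
])

```text
time_s: 22.5
ee_pos: [0.4693, -0.3, 0.122]
eef_rot: [3.141, -0.0, 0.543]
force: [-2.4, 1.1, 4.8]
grip_width: 0.044
grip_force: 39.4
```

Contact made, so I'll release and rise.

send_rows([
  [[0,0,0],[0,0,0],1],
  [[0,0,0],[0,0,0],1],
  [[0,0,0],[0,0,0],1],
  [[0,0,0],[0,0,0],1],
  [[0,0,0],[0,0,0],1],
  [[0,0,-0.3],[0,0,0],1],
  [[0,0,-0.6],[0,0,0],1],
  [[0,0,-0.6],[0,0,0],1],
  [[0,0,-0.6],[0,0,0],1],
  [[0,0,-0.6],[0,0,0],1],
  [[0,0,-0.3],[0,0,0],1],
  [[0,0,0],[0,0,0],1],
])

```text
time_s: 23.7
ee_pos: [0.4695, -0.3002, 0.2128]
eef_rot: [3.139, -0.001, 0.543]
force: [-0.4, 0.4, -0.3]
grip_width: 0.0942
grip_force: 0.0
```

```bash
python3 -c "
from h import *
go(.655,-.081,.210,-5.3,12)
c=camera('top'); cv2.imwrite('pics/t2.png',c['pixels'][:,:,::-1])"
```

```text
t 23.7 turn z 5.29 shift [ 5.48 -7.85  0.09] /12 [ 0.457 -0.654  0.008] rp [ 3.1395e+00 -9.0000e-04]
```

View pics/t2.png

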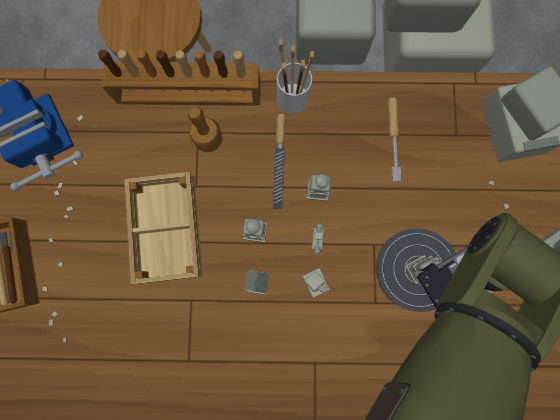

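The original stands on the wheel at about (425,268). The two casts remain at (319,186) and (254,230). Next is the far cast.

send_rows([
  [[0,0,0],[0,0,0.88],1],
  [[0,0,0],[0,0,0.88],1],
  [[0,0,0],[0,0,0.88],1],
  [[0,0,0],[0,0,0.88],1],
  [[0,0,0],[0,0,0.88],1],
  [[0,0,0],[0,0,0.88],1],
  [[0.2,-0.29,0],[0,0,0],1],
  [[0.48,-0.69,0],[0,0,0],1],
  [[0.48,-0.69,0],[0,0,0],1],
  [[0.48,-0.69,0],[0,0,0],1],
  [[0.48,-0.69,0],[0,0,0],1],
  [[0.48,-0.69,0],[0,0,0],1],
])

```text
time_s: 24.95
ee_pos: [0.5578, -0.1936, 0.2107]
eef_rot: [-3.141, 0.001, -0.087]
force: [0.7, -0.5, 0.1]
grip_width: 0.0941
grip_force: 0.0
```

send_rows([
  [[0.48,-0.69,0],[0,0,0],1],
  [[0.48,-0.69,0],[0,0,0],1],
  [[0.48,-0.69,0],[0,0,0],1],
  [[0.48,-0.69,0],[0,0,0],1],
  [[0.48,-0.69,0],[0,0,0],1],
  [[0.48,-0.66,0.1],[0,0,0],1],
  [[0,0,0],[0,0,0],1],
  [[0,0,0],[0,0,0],1],
])

```text
time_s: 25.75
ee_pos: [0.6541, -0.0798, 0.2075]
eef_rot: [-3.142, 0.001, -0.088]
force: [-0.8, 0.3, 0.4]
grip_width: 0.0945
grip_force: 0.0
```

```bash
python3 -c "
from h import *
wsaint(.655,-.081); go(.655,-.081,.0615,-5.3)"
```

```text
813 ((656.3138427734375, -80.33727264404297), (43.67610549926758, 36.396114349365234), 85.05799102783203)
1238 ((654.7002563476562, -80.38687133789062), (45.45384216308594, 41.52548599243164), 85.1591567993164)
t 25.8 turn z 0.03 shift [0.04 0.02 4.88] /1 [0.038 0.015 4.881] rp [3.1415e+00 9.0000e-04]
```

send_rows([
  [[0.04,0.02,0.3],[0,0,0],1],
  [[0,0,0.7],[0,0,0],1],
  [[0,0,0.7],[0,0,0],1],
  [[0,0,0.7],[0,0,0],1],
  [[0,0,0.7],[0,0,0],1],
  [[0,0,0.7],[0,0,0],1],
  [[0,0,0.6],[0,0,0],1],
  [[0,0,0.4],[0,0,0],1],
  [[0,0,0.08],[0,0,0],1],
  [[0,0,0],[0,0,0],1],
])

```text
time_s: 26.8
ee_pos: [0.6554, -0.0814, 0.0622]
eef_rot: [3.142, -0.0, -0.091]
force: [-0.0, 0.4, 0.9]
grip_width: 0.0937
grip_force: 0.0
```

send_rows([
  [[0,0,0],[0,0,0],-1],
  [[0,0,0],[0,0,0],-1],
  [[0,0,0],[0,0,0],-1],
  [[0,0,0],[0,0,0],-1],
  [[0,0,0],[0,0,0],-1],
  [[0,0,0],[0,0,0],-1],
  [[0,0,0],[0,0,0],-1],
], squeeze=25)

```text
time_s: 27.5
ee_pos: [0.6554, -0.0811, 0.062]
eef_rot: [3.142, 0.0, -0.091]
force: [0.5, 0.8, 0.4]
grip_width: 0.0443
grip_force: 25.0
```

```bash
python3 -c "
from h import *
c=np.array([.557,.277]); d=.057*np.array([np.cos(np.radians(7.3)),np.sin(np.radians(7.3))]); print(c-d,c+d)
go(*(c+d),.205,7.3,20)"
```

```text
[0.50046202 0.26975732] [0.61353798 0.28424268]
t 27.5 turn z -1.82 shift [  0.16 -12.26  -4.77] /20 [ 0.008 -0.613 -0.238] rp [3.1416 0.    ]
```

send_rows([
  [[0,0,-0.2],[0,0,0],-1],
  [[0,0,-0.6],[0,0,0],-1],
  [[0,0,-0.6],[0,0,0],-1],
  [[0,0,-0.7],[0,0,0],-1],
  [[0,0,-0.7],[0,0,0],-1],
  [[0,0,-0.7],[0,0,-0.3],-1],
  [[0,0,-0.7],[0,0,-0.5],-1],
  [[0,0,-0.4],[0,0,-0.5],-1],
  [[0,0,-0.2],[0,0,-0.52],-1],
  [[0,-0.2,0],[0,0,0],-1],
  [[0,-0.4,0],[0,0,0],-1],
  [[0,-0.6,0],[0,0,0],-1],
])

```text
time_s: 28.7
ee_pos: [0.6504, -0.0444, 0.2053]
eef_rot: [-3.141, 0.001, 0.125]
force: [0.0, 0.3, -2.4]
grip_width: 0.044
grip_force: 25.0
```

send_rows([
  [[0.02,-0.7,0],[0,0,0],-1],
  [[0.02,-0.7,0],[0,0,0],-1],
  [[0.02,-0.7,0],[0,0,0],-1],
  [[0.02,-0.7,0],[0,0,0],-1],
  [[0.02,-0.7,0],[0,0,0],-1],
  [[0.02,-0.7,0],[0,0,0],-1],
  [[0.02,-0.7,0],[0,0,0],-1],
  [[0.02,-0.7,0],[0,0,0],-1],
  [[0,-0.7,0],[0,0,0],-1],
  [[0,-0.7,0],[0,0,0],-1],
  [[0,-0.7,0],[0,0,0],-1],
  [[0,-0.7,0],[0,0,0],-1],
])

```text
time_s: 29.9
ee_pos: [0.6225, 0.2075, 0.2056]
eef_rot: [-3.142, 0.001, 0.127]
force: [0.0, -0.1, -2.2]
grip_width: 0.044
grip_force: 25.0
```

send_rows([
  [[0,-0.7,0],[0,0,0],-1],
  [[0,-0.6,0],[0,0,0],-1],
  [[0,-0.5,0],[0,0,0],-1],
  [[0,-0.3,0],[0,0,0],-1],
  [[0,-0.16,0],[0,0,0],-1],
  [[0,-0.1,0],[0,0,0],-1],
  [[0,0,0],[0,0,0],-1],
])

```text
time_s: 30.6
ee_pos: [0.6147, 0.2753, 0.206]
eef_rot: [3.142, 0.0, 0.127]
force: [0.0, 0.0, -2.5]
grip_width: 0.044
grip_force: 25.0
```

```bash
python3 -c "
from h import *
go(.6135,.2842,.07,7.3); print(get_obs()['force'])"
```

```text
t 30.6 turn z -0.0 shift [-0.   -0.3   4.53] /1 [-1.000e-03 -3.000e-01  4.532e+00] rp [3.1415e+00 1.0000e-04]
[ 0.02296957  0.03001435 -2.54876191]
```

send_rows([
  [[0,-0.15,0.1],[0,0,0],-1],
  [[0,-0.15,0.4],[0,0,0],-1],
  [[0,0,0.6],[0,0,0],-1],
  [[0,0,0.7],[0,0,0],-1],
  [[0,0,0.7],[0,0,0],-1],
  [[0,0,0.7],[0,0,0],-1],
  [[0,0,0.6],[0,0,0],-1],
  [[0,0,0.4],[0,0,0],-1],
  [[0,0,0.15],[0,0,0],-1],
  [[0,0,0.08],[0,0,0],-1],
  [[0,0,0],[0,0,0],-1],
  [[0,0,0],[0,0,0],-1],
])

```text
time_s: 31.8
ee_pos: [0.6138, 0.2845, 0.074]
eef_rot: [-3.141, -0.001, 0.127]
force: [0.3, -0.8, -1.9]
grip_width: 0.0439
grip_force: 25.0
```

send_rows([
  [[0,0,0.04],[0,0,0],-1],
  [[0,0,0.04],[0,0,0],-1],
  [[0,0,0],[0,0,0],-1],
  [[0,0,0],[0,0,0],-1],
])

```text
time_s: 32.2
ee_pos: [0.6135, 0.2844, 0.0708]
eef_rot: [-3.142, -0.0, 0.127]
force: [-1.0, -0.2, -1.6]
grip_width: 0.0437
grip_force: 25.0
```

send_rows([
  [[0,0,0.03],[0,0,0],-1],
  [[0,0,0.02],[0,0,0],-1],
  [[0,0,0],[0,0,0],-1],
  [[0,0,0],[0,0,0],-1],
])

```text
time_s: 32.6
ee_pos: [0.6137, 0.2844, 0.07]
eef_rot: [-3.141, -0.001, 0.127]
force: [-2.8, -1.2, 4.7]
grip_width: 0.0434
grip_force: 25.0
```

send_rows([
  [[0,0,0],[0,0,0],1],
  [[0,0,0],[0,0,0],1],
  [[0,0,0],[0,0,0],1],
  [[0,0,0],[0,0,0],1],
  [[0,0,0],[0,0,0],1],
  [[0,0,-0.3],[0,0,0],1],
  [[0,0,-0.6],[0,0,0],1],
  [[0,0,-0.8],[0,0,0],1],
  [[0,0,-0.9],[0,0,0],1],
  [[0,0,-0.9],[0,0,0],1],
  [[0,0,-0.7],[0,0,0],1],
  [[0,0,-0.3],[0,0,0],1],
])

```text
time_s: 33.8
ee_pos: [0.614, 0.2846, 0.2074]
eef_rot: [-3.141, -0.004, 0.127]
force: [0.2, -0.1, 0.1]
grip_width: 0.094
grip_force: 0.0
```

```bash
python3 -c "
from h import *
go(.555,.0668,.205,-7.5,10)"
```

```text
t 33.8 turn z 2.15 shift [-1.    7.46  0.08] /10 [-0.1    0.746  0.008] rp [-3.1407 -0.0036]
```

send_rows([
  [[0,0,-0.1],[0,0,0.7],1],
  [[0,0,0],[0,0,0.73],1],
  [[0,0,0],[0,0,0.72],1],
  [[-0.05,0.4,0],[0,0,0],1],
  [[-0.1,0.8,0],[0,0,0],1],
  [[-0.1,0.8,0],[0,0,0],1],
  [[-0.1,0.8,0],[0,0,0],1],
  [[-0.12,0.9,0],[0,0,0],1],
  [[-0.12,0.9,0],[0,0,0],1],
  [[-0.12,0.9,0],[0,0,0],1],
  [[-0.12,0.8,0.1],[0,0,0],1],
  [[-0.1,0.7,0],[0,0,0],1],
])

```text
time_s: 35.0
ee_pos: [0.5574, 0.078, 0.2038]
eef_rot: [3.141, 0.001, -0.128]
force: [0.3, 0.5, -0.6]
grip_width: 0.0939
grip_force: 0.0
```

send_rows([
  [[-0.06,0.46,0],[0,0,0],1],
  [[0,0,0],[0,0,0],1],
  [[0,0,0],[0,0,0],1],
])

```text
time_s: 35.3
ee_pos: [0.5549, 0.0665, 0.2043]
eef_rot: [-3.141, -0.0, -0.13]
force: [-0.2, -0.4, -0.2]
grip_width: 0.094
grip_force: 0.0
```

```bash
python3 -c "
from h import *
wsaint(.555,.067); go(.555,.0668,.062,-7.5)"
```

```text
823 ((556.0763549804688, 67.3398666381836), (44.194671630859375, 36.85851287841797), 85.1023941040039)
1274 ((554.4236450195312, 67.58071899414062), (46.02842330932617, 41.333003997802734), 82.54161834716797)
t 35.35 turn z 0.01 shift [0.   0.   4.74] /1 [2.000e-03 4.000e-03 4.742e+00] rp [-3.1414e+00 -1.0000e-04]
```

send_rows([
  [[0,0,0.3],[0,0,0],1],
  [[0,0,0.7],[0,0,0],1],
  [[0,0,0.7],[0,0,0],1],
  [[0,0,0.7],[0,0,0],1],
  [[0,0,0.7],[0,0,0],1],
  [[0,0,0.7],[0,0,0],1],
  [[0,0,0.6],[0,0,0],1],
  [[0,0,0.3],[0,0,0],1],
  [[0,0,0.05],[0,0,0],1],
  [[0,0,0],[0,0,0],1],
])

```text
time_s: 36.35
ee_pos: [0.555, 0.0666, 0.0619]
eef_rot: [-3.142, -0.0, -0.13]
force: [-0.4, -0.0, -0.4]
grip_width: 0.094
grip_force: 0.0
```

send_rows([
  [[0,0,0],[0,0,0],-1],
  [[0,0,0],[0,0,0],-1],
  [[0,0,0],[0,0,0],-1],
  [[0,0,0],[0,0,0],-1],
  [[0,0,0],[0,0,0],-1],
  [[0,0,0],[0,0,0],-1],
  [[0,0,0],[0,0,0],-1],
])

```text
time_s: 37.05
ee_pos: [0.5549, 0.0664, 0.0618]
eef_rot: [-3.142, -0.0, -0.131]
force: [-0.1, -0.3, 0.2]
grip_width: 0.0439
grip_force: 25.0
```

```bash
python3 -c "
from h import *
go(.5005,.270,.205,7.3,10)"
```

```text
t 37.05 turn z -2.15 shift [-0.94 -6.96 -4.77] /10 [-0.094 -0.696 -0.477] rp [-3.1416e+00 -1.0000e-04]
```

send_rows([
  [[0,0,-0.2],[0,0,0],-1],
  [[0,0,-0.6],[0,0,0],-1],
  [[0,0,-0.6],[0,0,0],-1],
  [[0,0,-0.7],[0,0,0],-1],
  [[0,0,-0.7],[0,0,-0.2],-1],
  [[0,0,-0.7],[0,0,-0.5],-1],
  [[0,0,-0.7],[0,0,-0.5],-1],
  [[0,0,-0.4],[0,0,-0.5],-1],
  [[0,0,-0.2],[0,0,-0.45],-1],
  [[-0.03,-0.2,0],[0,0,0],-1],
  [[-0.05,-0.4,0],[0,0,0],-1],
  [[-0.08,-0.6,0],[0,0,0],-1],
])

```text
time_s: 38.25
ee_pos: [0.545, 0.1021, 0.2052]
eef_rot: [-3.142, 0.001, 0.125]
force: [0.1, 0.2, -1.8]
grip_width: 0.0437
grip_force: 25.0
```

send_rows([
  [[-0.1,-0.7,0],[0,0,0],-1],
  [[-0.1,-0.7,0],[0,0,0],-1],
  [[-0.1,-0.7,0],[0,0,0],-1],
  [[-0.1,-0.7,0],[0,0,0],-1],
  [[-0.1,-0.7,0],[0,0,0],-1],
  [[-0.1,-0.7,0],[0,0,0],-1],
  [[-0.08,-0.6,0],[0,0,0],-1],
  [[-0.06,-0.5,0],[0,0,0],-1],
  [[-0.04,-0.3,0],[0,0,0],-1],
  [[0,-0.16,0],[0,0,0],-1],
  [[0,0,0],[0,0,0],-1],
])

```text
time_s: 39.35
ee_pos: [0.5003, 0.2702, 0.2056]
eef_rot: [3.141, 0.0, 0.128]
force: [-0.5, -0.6, -1.1]
grip_width: 0.0437
grip_force: 25.0
```

```bash
python3 -c "
from h import *
go(.5005,.270,.07,7.3)"
```

```text
t 39.35 turn z 0.0 shift [0.01 0.01 4.52] /1 [0.008 0.006 4.519] rp [3.1415e+00 3.0000e-04]
```

send_rows([
  [[0,0,0.1],[0,0,0],-1],
  [[0,0,0.4],[0,0,0],-1],
  [[0,0,0.6],[0,0,0],-1],
  [[0,0,0.7],[0,0,0],-1],
  [[0,0,0.7],[0,0,0],-1],
  [[0,0,0.7],[0,0,0],-1],
  [[0,0,0.6],[0,0,0],-1],
  [[0,0,0.4],[0,0,0],-1],
  [[0,0,0.15],[0,0,0],-1],
  [[0,0,0.08],[0,0,0],-1],
  [[0,0,0.04],[0,0,0],-1],
  [[0,0,0],[0,0,0],-1],
])

```text
time_s: 40.55
ee_pos: [0.5006, 0.27, 0.0722]
eef_rot: [-3.141, -0.001, 0.127]
force: [0.6, 0.2, -1.3]
grip_width: 0.0438
grip_force: 25.0
```

send_rows([
  [[0,0,0.04],[0,0,0],-1],
  [[0,0,0],[0,0,0],-1],
  [[0,0,0],[0,0,0],-1],
])

```text
time_s: 40.85
ee_pos: [0.5004, 0.2699, 0.0706]
eef_rot: [-3.142, -0.0, 0.127]
force: [-0.4, -0.1, -1.5]
grip_width: 0.0441
grip_force: 25.0
```

send_rows([
  [[0,0,0.03],[0,0,0],-1],
  [[0,0,0.02],[0,0,0],-1],
  [[0,0,0],[0,0,0],-1],
  [[0,0,0],[0,0,0],-1],
])

```text
time_s: 41.25
ee_pos: [0.5006, 0.27, 0.0697]
eef_rot: [-3.141, -0.001, 0.127]
force: [-2.6, -1.1, 7.1]
grip_width: 0.0436
grip_force: 25.0
```

send_rows([
  [[0,0,0],[0,0,0],1],
  [[0,0,0],[0,0,0],1],
  [[0,0,0],[0,0,0],1],
  [[0,0,0],[0,0,0],1],
  [[0,0,0],[0,0,0],1],
  [[0,0,-0.3],[0,0,0],1],
  [[0,0,-0.6],[0,0,0],1],
  [[0,0,-0.8],[0,0,0],1],
  [[0,0,-0.9],[0,0,0],1],
  [[0,0,-0.9],[0,0,0],1],
  [[0,0,-0.7],[0,0,0],1],
  [[0,0,-0.6],[0,0,0],1],
])

```text
time_s: 42.45
ee_pos: [0.5004, 0.27, 0.2151]
eef_rot: [-3.141, -0.002, 0.127]
force: [-0.2, 0.2, -0.0]
grip_width: 0.094
grip_force: 0.0
```

send_rows([
  [[0,0.4,0],[0,0,0],1],
  [[0,0.8,0],[0,0,0],1],
  [[0,0.8,0],[0,0,0],1],
  [[0,0.8,0],[0,0,0],1],
  [[0,0.8,0],[0,0,0],1],
  [[0,0.8,0],[0,0,0],1],
  [[0,0.8,0],[0,0,0],1],
  [[0,0.4,0],[0,0,0],1],
  [[0,0,0],[0,0,0],1],
  [[0,0,0],[0,0,0],1],
])

```text
time_s: 43.45
ee_pos: [0.5215, 0.1035, 0.2127]
eef_rot: [-3.141, 0.0, 0.127]
force: [-0.9, 0.5, -0.5]
grip_width: 0.094
grip_force: 0.0
```

```bash
python3 -c "
from h import *
a=camera('top')['pixels'];b=camera('side')['pixels']
cv2.imwrite('pics/f.png',cv2.resize(np.vstack([a,b])[:,:,::-1],(400,600),interpolation=cv2.INTER_AREA))
c=camera('side');cv2.imwrite('pics/fs.png',c['pixels'][:,:,::-1])
P=np.concatenate([cloud(c).reshape(-1,3),cloud(camera('top')).reshape(-1,3)])
for x,y,lo in((.469,-.3,.165),(.6135,.284,.112),(.5005,.27,.112)):
    Q=P[(np.linalg.norm(P[:,:2]-[x,y],axis=1)<.04)&(P[:,2]>lo)&(P[:,2]<lo+.02)]; print(len(Q),(Q.min(0)+Q.max(0))/2,Q[:,2].max())
print(get_obs()['time_s'],get_obs()['ee_pos'])"
```

```text
582 [ 0.46908873 -0.30021413  0.17374527] 0.18175269419435244
246 [0.61311484 0.28372619 0.12073506] 0.12932979937223132
198 [0.49975519 0.26927055 0.12262708] 0.1319380415679282
43.65 [0.52155823 0.10402261 0.21284887]
```

View pics/f.png

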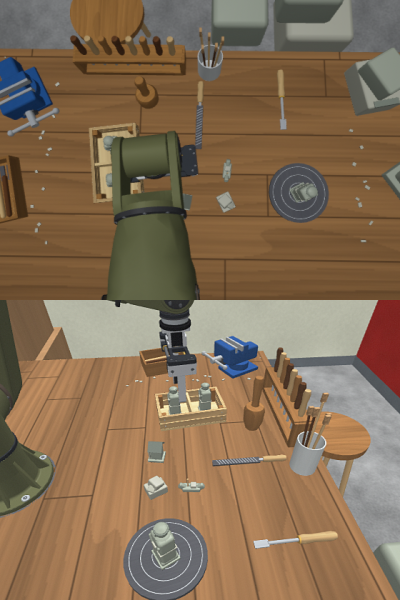

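The picture shows the original upright in the middle of the wheel (side view about (163,545)). Both casts stand upright in the crate at (174,400) and (205,397). The other pieces have not moved and the arm is clear.

```bash
python3 -c "
from station import *
print(hand_in())"
```

```text
the job is handed in; nothing more can be done
None
```

The job is handed in: the stone original (about 4 N against under 2.5 N for each cast) stands upright in the middle of the turntable, and the two casts stand upright in the crate, one in each compartment.

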